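# Lay the tube rack in the corner of the tilted pipetting stand

## Robot

A 6-joint arm with a two-finger parallel gripper is mounted at the origin on the work surface. World frame = base frame: x ahead of the robot, y to its left, z up, the work surface at z = 0. Lengths are in m, angles in rad, forces in N, time in s.
With the tool pointing down it reaches from about 0.35 to 0.775 m from the base axis. Payload 7.3 kg.
Tool frame: the origin (TCP) lies at the very end of the fingers, on their centre line; the grasp point (between the pads) lies 19 mm behind it; z points along the fingers, y is the direction in which the jaws open and shut (so a half turn about z gives the same grasp; the last joint's range is limited). The gripper opens to 92 mm and grips with 3 to 60 N. Pads are 19 mm wide; open, the fingers measure 130 mm over their backs; the gripper's body (75 mm by 190 mm) begins 47 mm behind the grasp point.
Start: joints at [0.989, 0.342, 1.524, -0, 1.275, -0.146], TCP at [0.222, 0.476, 0.227] pointing down, gripper open.
Joint ranges: [-2.53, 2.53], [-0.77, 2.02], [0.04, 2.7], [-1, 4.14], [0.28, 2.66], [-3.11, 3.11]. Speed limits (rad/s): [2.57, 2.57, 3.14, 3.14, 3.14, 3.14].

## Interface

Orientations are given as [roll, pitch, yaw] about the fixed x, y, z axes, in that order (R = Rz(yaw) Ry(pitch) Rx(roll)).
In Python, from cell import robot gives the robot as it stands.
- The arm moves only by the shell command python3 -m pendant 'ROWS' [OPENING] [FORCE]. ROWS is JSON, a list of rows, each a list of 2 entries, a list of its own where there are three numbers: the shift along the tool's x, y, z in mm, then the turn about the tool's z in degrees. In form: [[[x, y, z], turn], ...]. A call has 1 to 10 rows; each row is the pose to reach, as a shift and turn from the pose measured when the call began, along the tool's axes at that moment; what a row does not reach only later rows make up. A row lasts 1/12 s, in which the tool goes at most 41.7 mm and 7.16 degrees, less where a joint would pass 70% of its speed; a pose out of reach is approached as far as the arm can. A call with a gripper value outside its range is refused whole. OPENING is the opening, from 0 (shut) to 1 (fully open), set as the call begins (- or left out, the last holds). The fingers move at their own pace and stop on an object; FORCE is the grip in N (left out, the last holds). Time passes only in rows, so rows that repeat a pose let the fingers close. It gives the time, the measured TCP pose, the force and the opening at its end, in the units of the state.
- robot.observe(): the state, without advancing time (a new reading comes with each control period).
- robot.read_camera(name): name is "scene" or "top"; returns the picture (420x560x3 uint8, red, green, blue); there is no depth.
- robot.calibration(name): a dict with "vfov" (degrees; the focal length in pixels is half the picture's height over the tangent of half this angle, whatever the lens; pixels are square), "cx", "cy" (the principal point, pixels), "rvec" (rotation vector, rad) and "tvec" (3), from world to camera coordinates, as OpenCV has them. Camera axes: x right, y down, z forward; pixel columns grow to the right and rows downward; lengths in m; the calibration is good to about 2 mm. A picture is of the moment at which its call begins. calibration takes no time and is no camera call.
- robot.hand_in(): hands the job in, once; it reports no verdict.
Trained networks look in the newest picture that a camera, given by its name, has taken for a name from the list of things; names that differ only in an ending like _2 or _b are one class to them, and where a whole thing is asked for, a point or a joint stands for the part that bears it (a point fixed in the world has none). Each returns a list of dicts, best first, with "p" (0 to 1); they miss things now and then, are a little off and sometimes report something else, mostly with a low value. They report only what shows in the picture. A call takes as long as a camera call.
- robot.find_in(camera, query): "xy" ([column, row] as shares, 0 to 1, of the picture: columns of its width, rows of its height, amid what is visible of it).
The state is a dict: "time": time; "qpos": joint angles; "qvel": joint speeds; "joint_efforts": joint torques, N m; "tool_pos": TCP position; "tool_rot": TCP orientation; "contact_force": force on the tool from outside, world axes, zero at the start; "torque": the same for the moment, N m; "opening": finger opening in m.
Only numpy, scipy, OpenCV 4.12 (cv2) and the standard library are available. Lean on these libraries where they do the work, as an engineer would, in place of code of your own. Each camera call takes 0.05 s, during which the arm holds its last target.

## Task

Pick up the orange tube rack, lay it flat and gently on the slope of the tilted stand before letting go of it, with its white-capped row at the uphill end, and leave it snug against both the blue ledge at the bottom and the two steel pins of the side fence, wherever that is set. Leave the slope's angle and the fence as they are set, keep clear of the light bar over the stand, and do not disturb the green and red racks or the white beaker.

Things in the scene. Friction and masses are not known exactly. Their poses are not given: they have to be found in the camera images.
- rack: Orange plastic tube rack, 100 x 58 x 45 mm, loose, about 0.17 to 0.35 kg; three white caps (13 mm wide) stand 6 mm above the top in the row at its +x end, the other twelve places are empty holes. Grip it across the 58 mm. Origin: centre of the underside; x along the 100 mm, y along the 58 mm, z up.
- rack_corner (a point): The orange rack's bottom corner at (-50, +29, 0) mm in its frame: at the end without caps, on its +y side. In place it touches the ledge's face.
- slope: Tilting plate of the stand, 150 x 150 mm, grey top; its stiff hinge holds it 23 to 32 degrees above level (slips above about 10 N m). Origin on the hinge line, mid low edge; x uphill in the plate, y along the ledge, z square to it. Things lie on its surface, z = 12 mm. Blue ledge: x 0 to 8 mm, full width, 12 mm above the surface. The rack may or may not slide down by itself.
- slope_corner (a point): Point on the surface at the ledge's uphill face, (8, 30, 12) mm in the slope's frame, same axes. The side fence: two steel pins, 12 mm thick, 10 mm high, on a thin yellow strip, centres 14 and 86 mm uphill from here. It is clamped (holds to about 80 N) so that the pins' faces towards -y lie anywhere from y = -12 to +12 mm from here; its setting is not reported: see or feel for it.
- slope_top (a point): Middle of the slope's uphill edge, on the surface, (150, 0, 12) mm in the slope's frame. Must stay where it is.
- stand: The stand, fixed to the bench: grey base 200 x 230 x 14 mm (x from -95 to 105 mm) and two aluminium posts (22 x 12 mm, at x = 15 mm, y = -100 and 100 mm, 228 mm high). Origin: centre under the base; x points away from the slope's low edge, y along it, z up. The hinge line lies at x = -75 mm, z = 19 mm.
- light_bar: White light bar across the two posts, 50 (x) x 224 (y) x 20 mm, over the upper part of the slope. Origin: centre of its underside, at (12, 0, 219) mm in the stand's frame, same axes. A hand pointing straight down over the rack's place runs into it; one square to the slope clears it.
- rack_green: Green plastic tube rack, 100 x 58 x 45 mm, loose, about 0.17 to 0.35 kg; two rows of blue caps. Not to be moved. Origin: centre of the underside; x along the 100 mm, y along the 58 mm, z up.
- rack_red: Red plastic tube rack, 100 x 58 x 45 mm, loose, about 0.17 to 0.35 kg; one row of yellow caps. Not to be moved. Origin: centre of the underside; x along the 100 mm, y along the 58 mm, z up.
- beaker: White plastic beaker, 84 mm in diameter, 110 mm high, loose. Origin: centre of its foot. Not to be moved.

How it is judged:
By the outcome, as a careful person would: the job done as asked, in the order asked, and still so for the second after the job is handed in, with the robot touching nothing.
It also fails if it takes over 48 s, if anything falls off the work surface, if the arm or the gripper's body presses on something with over 40 N, if the wrist force passes 120 N, or if a joint passes its speed limit or range.

## Working session

There is one attempt and no reset: what is moved stays moved. The work goes in short steps, Python scripts to look and compute and a shell command to move; the robot and the scene stay as the last step left them, time stands still between calls to the robot, and variables do not carry over. Pictures are saved under pics/ and viewed, and the job is handed in when it is done.

```bash
ls; mkdir -p pics; python3 - <<'E'
from cell import robot
import cv2,json
for n in("scene","top"):
    im=robot.read_camera(n); cv2.imwrite(f"pics/{n}0.png",im[:,:,::-1])
    print(n,robot.calibration(n))
    for q in("rack","rack_corner","slope_corner","slope_top","light_bar","stand"):
        r=robot.find_in(n,q)
        print(q,[(round(a["p"],2),round(a["xy"][0]*560),round(a["xy"][1]*420)) for a in r[:3]])
print(robot.observe())
E
```

```text
pics
scene {'vfov': 57.236249606443764, 'cx': 280.3911894543055, 'cy': 214.11988966478862, 'rvec': array([ 0.97284083,  2.32541647, -1.21746646]), 'tvec': array([ 0.43685536, -0.11195943,  1.1852874 ])}
rack []
rack_corner [(0.57, 210, 235)]
slope_corner [(0.97, 358, 314)]
slope_top [(0.87, 359, 312)]
light_bar [(0.65, 369, 246)]
stand [(0.61, 356, 319)]
top {'vfov': 48.63477974637304, 'cx': 285.11266570100133, 'cy': 210.1772487523438, 'rvec': array([ 2.15567567, -2.13858762,  0.13279229]), 'tvec': array([-0.02813933,  0.60844964,  1.08984451])}
rack [(0.88, 359, 194)]
rack_corner [(0.81, 362, 194)]
slope_corner [(0.76, 197, 215)]
slope_top [(0.89, 197, 217)]
light_bar [(0.56, 178, 186)]
stand [(0.62, 199, 198)]
{'time': 0.7, 'qpos': array([ 9.89003534e-01,  3.41990415e-01,  1.52408884e+00, -1.57279611e-05,
        1.27539502e+00, -1.45975234e-01]), 'qvel': array([ 0.0003073 ,  0.00045051,  0.00043108,  0.00076221, -0.00116373,
        0.00116122]), 'joint_efforts': array([ 6.88353321e-04, -4.31022727e+01, -2.44446105e+01,  7.18748686e-02,
        4.82247490e-02, -2.32343024e-05]), 'tool_pos': array([0.22161594, 0.47595969, 0.22674939]), 'tool_rot': array([3.14147772e+00, 3.21069206e-05, 2.70577967e+00]), 'contact_force': array([-0.50979559,  1.19730233, -0.15479386]), 'torque': array([-0.01190479,  0.01134338,  0.0033297 ]), 'opening': 0.09174754019565612}
```

View pics/scene0.png

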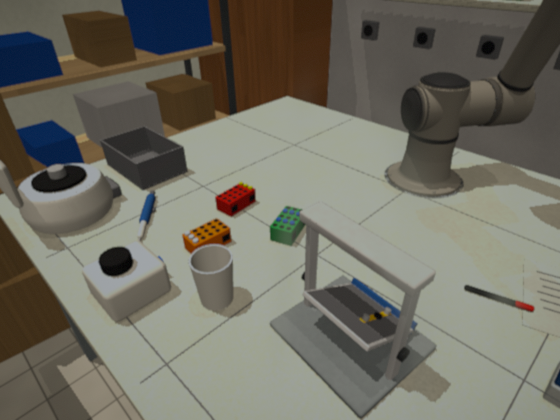

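View pics/top0.png

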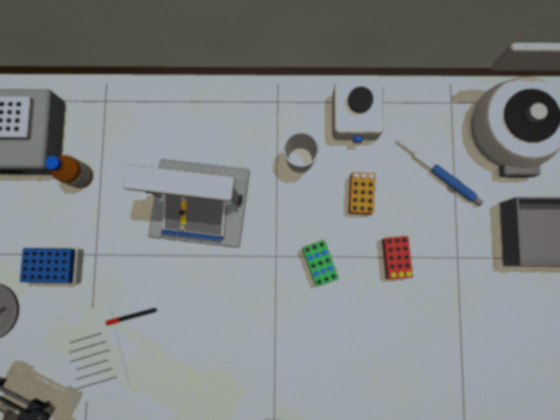

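```bash
cat > h.py <<'E'
import numpy as np,cv2
from scipy.spatial.transform import Rotation as R
from cell import robot
C={}
for n in("scene","top"):
    c=robot.calibration(n); f=210/np.tan(np.radians(c["vfov"])/2)
    C[n]=(np.array([[f,0,c["cx"]],[0,f,c["cy"]],[0,0,1]]),c["rvec"],c["tvec"])
def proj(n,P):
    K,r,t=C[n]; return cv2.projectPoints(np.asarray(P,float).reshape(-1,3),r,t,K,None)[0].reshape(-1,2)
def back(n,uv,z):
    K,r,t=C[n]; Rm=cv2.Rodrigues(r)[0]; o=-Rm.T@t
    d=Rm.T@np.linalg.inv(K)@np.array([uv[0],uv[1],1.]); return o+d*(z-o[2])/d[2]
def crop(n,src,x0,y0,w,h,s,out):
    im=cv2.imread(src) if isinstance(src,str) else src
    c=cv2.resize(im[y0:y0+h,x0:x0+w],None,fx=s,fy=s,interpolation=cv2.INTER_CUBIC)
    for i in range(0,w,10):
        cv2.putText(c,str(x0+i),(i*s,8),0,.28,(0,0,255),1) if i%20==0 else 0; cv2.line(c,(i*s,10),(i*s,14),(0,0,255),1)
    for i in range(0,h,10):
        cv2.putText(c,str(y0+i),(0,i*s+3),0,.28,(0,0,255),1) if i%20==0 else 0
    cv2.imwrite(out,c)
E
python3 - <<'E'
from h import *
print(proj("top",[[0,0,0],[.222,.476,.227],[.5,0,0]]),proj("scene",[[0,0,0],[.222,.476,.227]]))
for n,uv,z in(("top",(362,194),.045),("scene",(210,235),.045),("top",(301,158),.1),("top",(197,215),.05),("top",(320,263),.045),("top",(397,258),.045)): print(n,uv,back(n,uv,z).round(3))
crop("top","pics/top0.png",115,145,145,110,5,"pics/a.png")
crop("top","pics/top0.png",270,125,150,110,5,"pics/c.png")
crop("scene","pics/scene0.png",265,195,180,135,4,"pics/b.png")
crop("scene","pics/scene0.png",265,260,180,135,4,"pics/b2.png")
crop("scene","pics/scene0.png",170,170,150,110,5,"pics/d.png")
E
```

```text
[[273.11372757 469.6272233 ]
 [ 24.57845319 393.35825764]
 [275.53943651 255.55893285]] [[422.24353871 177.76527671]
 [643.61958855 204.55395858]]
top (362, 194) [ 0.649 -0.21   0.045]
scene (210, 235) [ 0.658 -0.19   0.045]
top (301, 158) [ 0.724 -0.06   0.1  ]
top (197, 215) [0.594 0.189 0.05 ]
top (320, 263) [ 0.482 -0.108  0.045]
top (397, 258) [ 0.495 -0.291  0.045]
```

View pics/a.png

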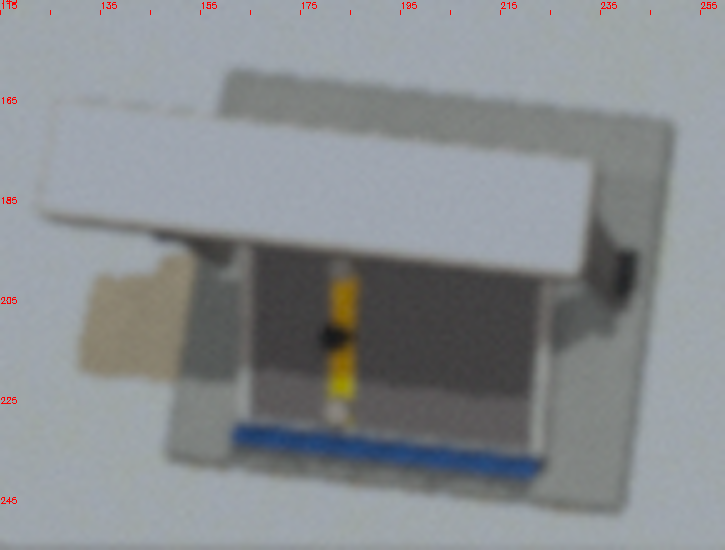

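View pics/b2.png

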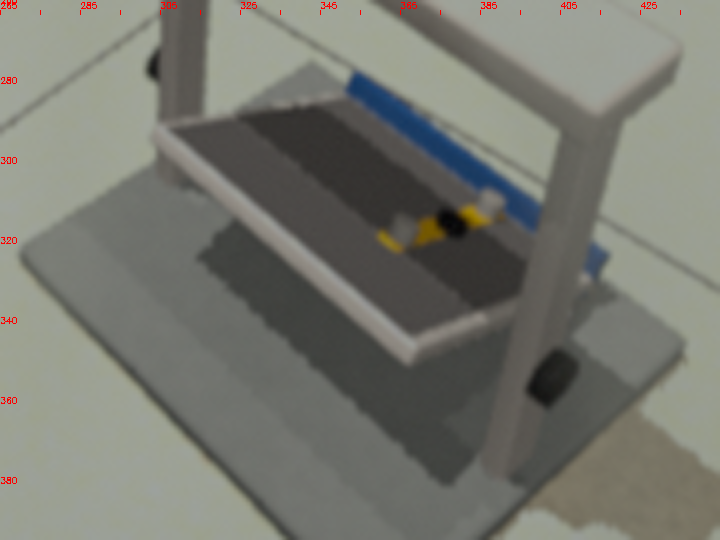

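View pics/c.png

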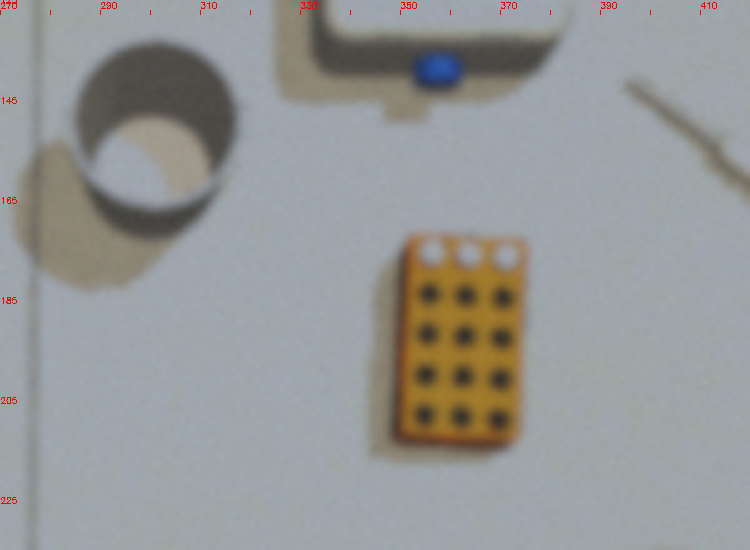

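View pics/d.png

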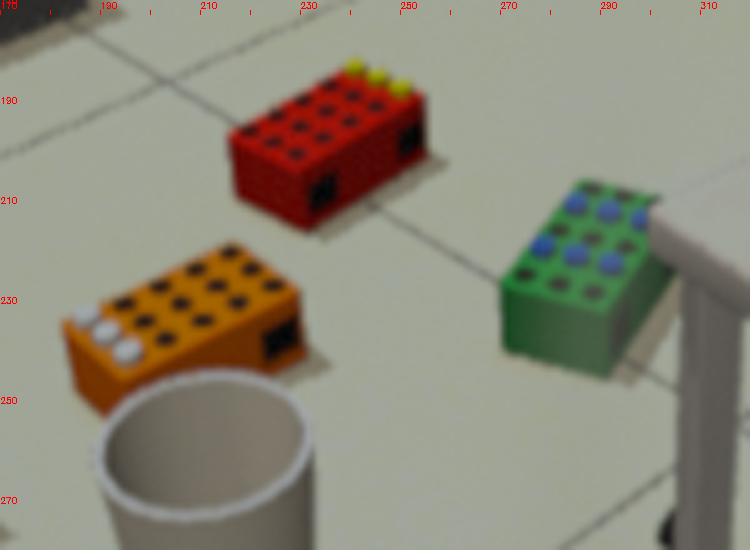

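View pics/b.png

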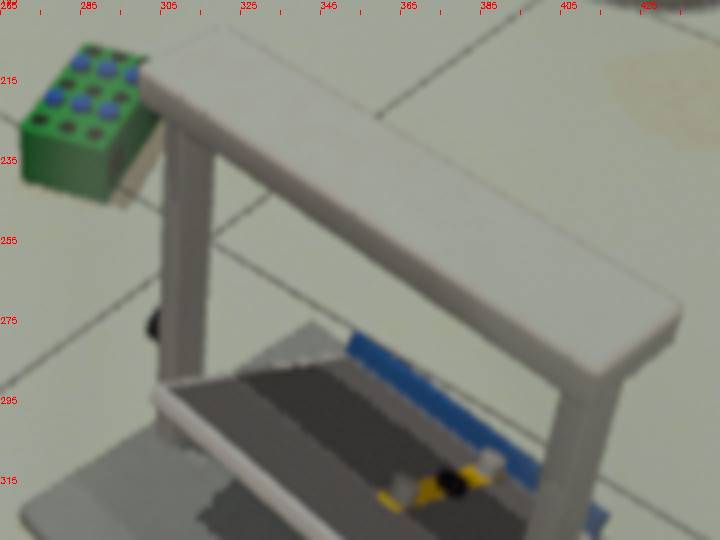

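```bash
cat > fit.py <<'E'
from h import *
from scipy.optimize import least_squares
def Tst(p): # stand->world
    return R.from_euler("z",p[2]).as_matrix(),np.array([p[0],p[1],0])
def slopeT(p):
    Rs,t=Tst(p); Rl=R.from_euler("y",-p[3]).as_matrix()
    return Rs@Rl, t+Rs@np.array([-.075,0,.019])
S=lambda p,P:(Tst(p)[0]@(np.array(P)/1e3))+Tst(p)[1]
L=lambda p,P:(slopeT(p)[0]@(np.array(P)/1e3))+slopeT(p)[1]
obs=[("top","S",(105,115,14),(161,159)),("top","S",(105,-115,14),(249.5,169.5)),("top","S",(-95,-115,14),(239.5,247)),("top","S",(-95,115,14),(148.5,237)),
("top","S",(37,112,239),(126,165)),("top","S",(37,-112,239),(234,177)),("top","S",(-13,-112,239),(231,200)),("top","S",(-13,112,239),(123.5,187.5)),
("scene","S",(105,-115,14),(270,324)),("scene","S",(-95,115,14),(436,346)),
("scene","S",(37,-112,239),(300,211)),("scene","S",(-13,-112,239),(320,202)),("scene","S",(-13,112,239),(435.5,272)),("scene","S",(37,112,239),(415,288)),
("scene","L",(150,-75,12),(303.7,292)),("scene","L",(150,75,12),(367.5,345.7)),
("scene","L",(8,-75,24),(353,278)),("scene","L",(0,75,24),(417,323.5)),
("top","L",(0,-75,24),(222.5,240)),("top","L",(0,75,24),(161.5,234)),("top","L",(8,75,24),(162,230.5)),("top","L",(8,-75,24),(223,237)),
("scene","F",(94,0,22),(366,314)),("scene","F",(22,0,22),(387.5,308.5)),
("top","F",(94,0,22),(183,198.6)),("top","F",(22,0,22),(182.4,227))]
def pred(p,k,P):
    if k=="S":return S(p,P)
    if k=="L":return L(p,P)
    return L(p,(P[0],36+p[4]*1e3,P[2]))
def res(p): return np.concatenate([proj(n,pred(p,k,P))[0]-uv for n,k,P,uv in obs])
if __name__=="__main__":
    s=least_squares(res,[.6,.18,-.1,.48,0],loss="soft_l1"); p=s.x
    r=res(p).reshape(-1,2)
    for o,q in zip(obs,r): print(o[0],o[1],o[2],q.round(1))
    print("stand",p[:2],np.degrees(p[2:4]),"fence mm",p[4]*1e3)
    for cam in("scene","top"):
        sub=[o for o in obs if o[0]==cam]
        s2=least_squares(lambda p:np.concatenate([proj(n,pred(p,k,P))[0]-uv for n,k,P,uv in sub]),p); print(cam,s2.x[:2],np.degrees(s2.x[2:4]),s2.x[4]*1e3)
    np.save("p.npy",p)
    ob=[("top",1,1,(351,172)),("top",1,-1,(375.5,172.5)),("top",-1,-1,(373.5,212.5)),("top",-1,1,(350,213)),
    ("scene",1,-1,(183,234.5)),("scene",-1,-1,(217,218.5)),("scene",-1,1,(230,228)),("scene",1,1,(194.5,244.5))]
    def rr(q,ob=ob):
        Rz=R.from_euler("z",q[2]).as_matrix()
        return np.concatenate([proj(n,Rz@np.array([a*.05,b*.029,.045])+[q[0],q[1],0])[0]-uv for n,a,b,uv in ob])
    for o in(ob,ob[:4],ob[4:]):
        q=least_squares(rr,[.65,-.2,0],args=(o,)); print("rack",q.x[:2],np.degrees(q.x[2]),q.fun.round(1))
E
python3 fit.py
```

```text
top S (105, 115, 14) [-1.5 -0.9]
top S (105, -115, 14) [-0.1 -1.2]
top S (-95, -115, 14) [-0.3  0.1]
top S (-95, 115, 14) [-1.2 -0.7]
top S (37, 112, 239) [-0.8 -1.4]
top S (37, -112, 239) [ 0.1 -1. ]
top S (-13, -112, 239) [-0.1  0.2]
top S (-13, 112, 239) [-2.3  0.1]
scene S (105, -115, 14) [-2.1 -3.1]
scene S (-95, 115, 14) [ 1.  -2.2]
scene S (37, -112, 239) [-2.4 -0.8]
scene S (-13, -112, 239) [-0.2 -2.5]
scene S (-13, 112, 239) [ 1.1 -2.2]
scene S (37, 112, 239) [-1.1 -0.7]
scene L (150, -75, 12) [-1.  -1.8]
scene L (150, 75, 12) [1.  0.7]
scene L (8, -75, 24) [-1.2 -1. ]
scene L (0, 75, 24) [ 0.2 -0.9]
top L (0, -75, 24) [-0.4  0.6]
top L (0, 75, 24) [-0.7 -0.5]
top L (8, 75, 24) [-1.1 -0.1]
top L (8, -75, 24) [-0.7  0.6]
scene F (94, 0, 22) [-0.4  0.6]
scene F (22, 0, 22) [-0.1 -0.2]
top F (94, 0, 22) [0.  0.1]
top F (22, 0, 22) [-0.3  0.1]
stand [0.62634776 0.19364657] [-6.1893011  25.78868871] fence mm -11.935614972575706
scene [0.62814181 0.1956415 ] [-6.39741099 26.38953498] -13.680897897779081
top [0.62523669 0.19193321] [-6.06850052 23.35813846] -9.890139728440085
rack [ 0.65336539 -0.21041717] -2.614700090784065 [-0.  -0.4 -0.8  0.3  0.   0.8 -0.5 -1.  -1.6 -0.6 -0.1 -1.8  0.8 -1.
  0.3  0.9]
rack [ 0.6531167  -0.21116134] -2.0600933750343495 [ 0.1 -0.2 -0.7  0.2  0.6  0.8  0.  -0.8]
rack [ 0.65427665 -0.20855135] -3.5871597361076244 [-1.5 -0.4  0.4 -1.2  1.1 -0.3  0.   1.4]
```

```bash
cat > fit2.py <<'E'
import h, fit
from h import *
from scipy.optimize import least_squares
ob=[("top",1,1,(351,172)),("top",1,-1,(375.5,172.5)),("top",-1,-1,(373.5,212.5)),("top",-1,1,(350,213)),
    ("scene",1,-1,(183,234.5)),("scene",-1,-1,(217,218.5)),("scene",-1,1,(230,228)),("scene",1,1,(194.5,244.5))]
def pj(n,P,d):  # d: k1, dt3
    K,r,t=C[n]; return cv2.projectPoints(np.asarray(P,float).reshape(1,3),r,t+d[1:4],K,np.array([d[0],0,0,0,0]))[0].reshape(2)
ks={"scene":slice(8,12),"top":slice(12,16)}
def full(v,pr=True):
    e=[pj(n,fit.pred(v[:5],k,P),v[ks[n]])-uv for n,k,P,uv in fit.obs]
    Rz=R.from_euler("z",v[7]).as_matrix()
    e+=[pj(n,Rz@np.array([a*.05,b*.029,.045])+[v[5],v[6],0],v[ks[n]])-uv for n,a,b,uv in ob]
    # base of robot etc. priors
    if not pr: return np.array(e)
    return np.concatenate([np.ravel(e)/.7,v[9:12]/.002,v[13:16]/.002])
if __name__=="__main__":
    s=least_squares(full,[.626,.193,-.1,.45,-.01,.653,-.21,-.04]+[0]*8,loss="soft_l1",x_scale=[.01]*16); v=s.x
    np.save("v.npy",v)
    cov=np.sqrt(np.diag(np.linalg.inv(s.jac.T@s.jac)))
    print("stand",v[:2].round(4),np.degrees(v[2:4]).round(2),"fence",v[4]*1e3,"rack",v[5:7].round(4),np.degrees(v[7]))
    print("sd",cov[:2]*1e3,np.degrees(cov[2:4]),cov[4:7]*1e3,np.degrees(cov[7]))
    print("cam",v[8:].round(4)); print(full(v,False).round(1).tolist())
E
python3 fit2.py
```

```text
stand [0.6258 0.1946] [-6.15 26.05] fence -12.346961389576405 rack [ 0.6535 -0.2114] -2.758851540683542
sd [1.79178612 1.82140565] [0.24269716 0.68919166] [0.99037939 1.869347   2.03709058] 0.8011877795432172
cam [-0.0397  0.0006  0.0024  0.0007 -0.0912  0.0007 -0.      0.0008]
[[-0.5, -0.2], [-0.1, -1.0], [-0.3, 0.2], [-0.1, -0.7], [1.1, -0.5], [0.2, -0.8], [-0.1, 0.4], [-0.4, 0.7], [-1.2, -2.1], [-0.0, -2.3], [-1.5, 0.8], [0.7, -0.9], [1.1, -0.8], [-0.8, 0.8], [0.1, -0.8], [1.6, 1.0], [-0.6, 0.1], [-0.1, -0.5], [-0.3, 0.8], [0.2, -0.4], [-0.3, 0.0], [-0.6, 0.7], [0.1, 1.2], [-0.0, 0.4], [0.6, 0.5], [0.3, 0.3], [0.5, -0.4], [-0.5, 0.4], [0.3, 0.7], [0.0, -1.1], [-1.3, 0.1], [0.0, -0.9], [0.9, -0.1], [0.4, 1.7]]
```

```bash
python3 -m pendant '[[[-682,-441,0],-22.2],[[-682,-441,0],-22.2],[[-682,-441,0],-22.2],[[-682,-441,0],-22.2],[[-682,-441,0],-22.2],[[-682,-441,0],-22.2],[[-682,-441,0],-22.2],[[-682,-441,0],-22.2],[[-682,-441,0],-22.2],[[-682,-441,0],-22.2]]' 1 20
```

```text
time: 1.53
tool_pos: [0.4372, 0.1327, 0.2271]
tool_rot: [3.141, 0.001, 3.093]
contact_force: [0.5, 1.3, 0.0]
opening: 0.0918
```

```bash
python3 -m pendant '[[[-233,-333,80],0],[[-233,-333,80],0],[[-233,-333,80],0],[[-233,-333,80],0],[[-233,-333,80],0],[[-233,-333,80],0],[[-233,-333,80],0],[[-233,-333,80],0],[[-233,-333,80],0],[[-233,-333,80],0]]'
python3 -m pendant '[[[0,0,0],0]]' ; python3 - <<'E'
from h import *
im=robot.read_camera("top")[:,:,::-1]; crop("top",im,270,125,150,110,5,"pics/e.png")
s=robot.read_camera("scene")[:,:,::-1]; crop("s",s,150,120,180,135,4,"pics/e2.png")
o=robot.observe(); print(o["qpos"],o["time"])
E
```

```text
time: 2.37
tool_pos: [0.6546, -0.2131, 0.1466]
tool_rot: [3.141, 0.001, 3.093]
contact_force: [0.6, 0.1, -0.5]
opening: 0.0918
time: 2.45
tool_pos: [0.6557, -0.2195, 0.1426]
tool_rot: [-3.141, -0.001, 3.088]
contact_force: [-1.4, 0.7, -0.1]
opening: 0.0917
[-4.28499493e-01  7.11454317e-01  1.12266489e+00  8.05686596e-04
  1.30963017e+00 -1.94837392e+00] 2.55
```

View pics/e2.png

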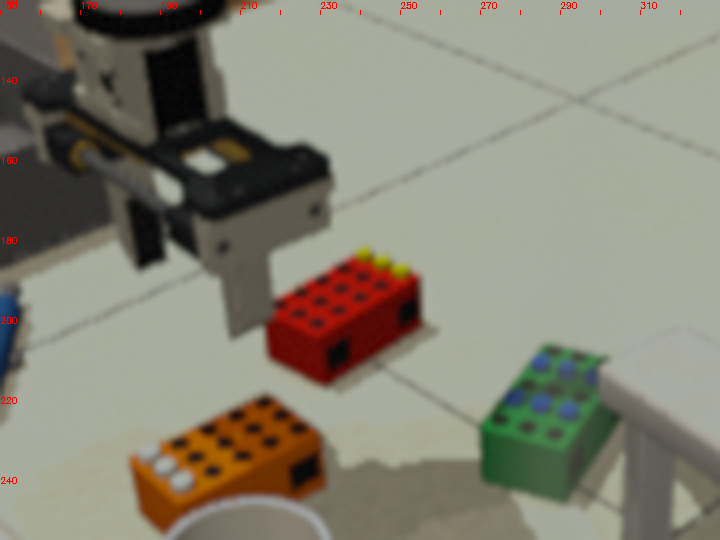

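View pics/e.png

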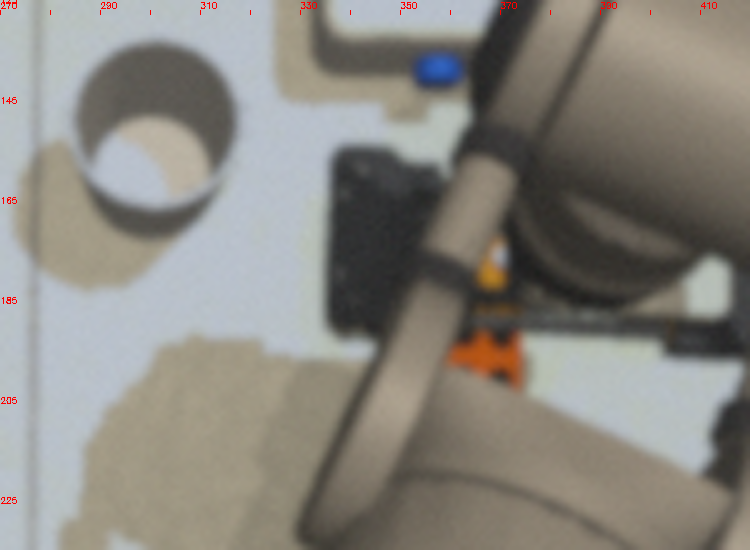

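```bash
cat > st.py <<'E'
from h import *
o=robot.observe(); v=np.load("v.npy")
print("t",round(o["time"],2),"pos",(o["tool_pos"]*1e3).round(1),"rpy",np.degrees(o["tool_rot"]).round(2),"F",o["contact_force"].round(1),"M",o["torque"].round(2),"open",round(o["opening"]*1e3,1))
T=R.from_euler("xyz",o["tool_rot"]).as_matrix(); print("toolZ",T[:,2].round(4)); print("q",o["qpos"].round(3),"qd",np.abs(o["qvel"]).max().round(2))
import sys
if len(sys.argv)>3:
    d=np.array([float(a) for a in sys.argv[1:4]])/1e3-o["tool_pos"]; print("tool delta mm",(T.T@d*1e3).round(1))
E
python3 st.py 653.5 -211.4 20
```

```text
t 2.55 pos [ 654.2 -214.6  144.5] rpy [ 1.7991e+02 -1.0000e-01  1.7707e+02] F [ 0.6  0.1 -0.6] M [ 0.09 -0.01 -0.02] open 91.8
toolZ [-0.0016  0.0016 -1.    ]
q [-4.280e-01  7.110e-01  1.123e+00  1.000e-03  1.310e+00 -1.948e+00] qd 0.06
tool delta mm [  0.7   3.  124.5]
```

```bash
python3 -m pendant '[[[1,3,30],0],[[1,3,60],0],[[1,3,90],0],[[1,3,115],0],[[1,3,124.5],0],[[1,3,124.5],0],[[1,3,124.5],0]]'; python3 st.py 653.5 -211.4 20
python3 - <<'E'
from h import *
s=robot.read_camera("scene")[:,:,::-1]; crop("s",s,150,170,150,110,5,"pics/f.png")
E
```

```text
time: 3.13
tool_pos: [0.6537, -0.2107, 0.0214]
tool_rot: [3.14, -0.001, 3.091]
contact_force: [0.8, 0.2, 0.5]
opening: 0.0916
t 3.13 pos [ 653.7 -210.7   21.4] rpy [ 1.7993e+02 -3.0000e-02  1.7712e+02] F [0.8 0.2 0.5] M [-0.01 -0.01 -0.  ] open 91.6
toolZ [-5.0e-04  1.2e-03 -1.0e+00]
q [-4.240e-01  8.300e-01  1.248e+00  1.000e-03  1.065e+00 -1.945e+00] qd 0.03
tool delta mm [ 0.2 -0.7  1.4]
```

View pics/f.png

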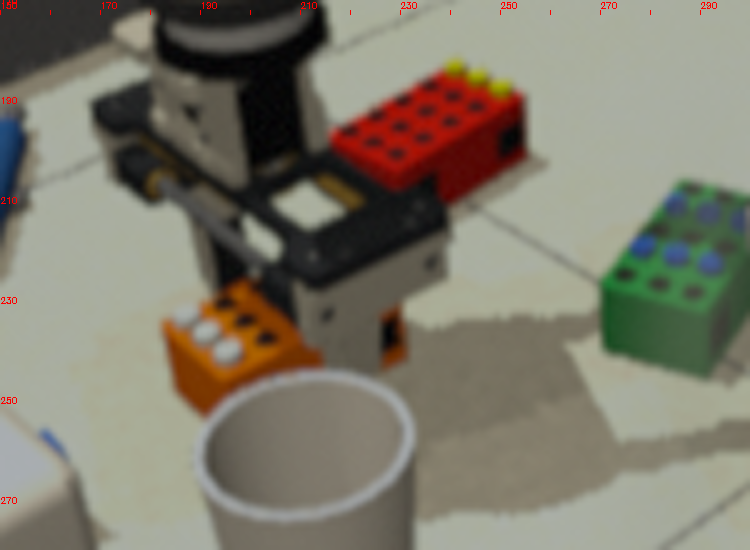

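```bash
python3 -m pendant '[[[0,0,1],0],[[0,0,1],0],[[0,0,1],0],[[0,0,1],0],[[0,0,1],0],[[0,0,1],0],[[0,0,1],0]]' 0 30; python3 st.py
```

```text
time: 3.77
tool_pos: [0.6544, -0.2112, 0.0216]
tool_rot: [3.141, 0.001, 3.091]
contact_force: [-1.1, -0.4, 2.9]
opening: 0.0582
t 3.77 pos [ 654.4 -211.2   21.6] rpy [1.7997e+02 8.0000e-02 1.7711e+02] F [-1.1 -0.4  2.9] M [0.17 0.03 0.02] open 58.2
toolZ [ 1.4e-03  4.0e-04 -1.0e+00]
q [-4.240e-01  8.300e-01  1.247e+00  1.000e-03  1.063e+00 -1.945e+00] qd 0.0
```

```bash
python3 -m pendant '[[[0,0,-10],0],[[0,0,-30],0],[[0,0,-70],0],[[0,0,-110],0],[[0,0,-150],0],[[0,0,-190],0],[[0,0,-225],0],[[0,0,-258],0],[[0,0,-258],0],[[0,0,-258],0]]'; python3 st.py 700 1 280
```

```text
time: 4.6
tool_pos: [0.6544, -0.2115, 0.2821]
tool_rot: [-3.14, 0.006, 3.091]
contact_force: [0.1, -1.1, -2.1]
opening: 0.0579
t 4.6 pos [ 654.4 -211.5  282.1] rpy [-179.93    0.32  177.11] F [ 0.1 -1.1 -2.1] M [0.07 0.06 0.01] open 57.9
toolZ [ 0.0055 -0.0015 -1.    ]
q [-4.240e-01  6.350e-01  8.920e-01  1.000e-03  1.608e+00 -1.945e+00] qd 0.08
tool delta mm [-34.8 214.5   2. ]
```

```bash
python3 -m pendant '[[[-7,40,2],3.3],[[-14,80,2],3.3],[[-21,120,2],3.3],[[-28,160,2],3.3],[[-33,195,2],3.3],[[-35,214,2],3.3],[[-35,214,2],3.3],[[-35,214,2],3.3]]'; python3 st.py 900 -20 280
```

```text
time: 5.27
tool_pos: [0.6995, 0.0019, 0.2773]
tool_rot: [-3.14, 0.001, 3.036]
contact_force: [0.0, -0.4, -3.3]
opening: 0.0577
t 5.27 pos [699.5   1.9 277.3] rpy [-1.7993e+02  5.0000e-02  1.7395e+02] F [ 0.  -0.4 -3.3] M [-0.03  0.04  0.  ] open 57.7
toolZ [ 7.0e-04 -1.3e-03 -1.0e+00]
q [-1.060e-01  6.680e-01  8.470e-01 -1.000e-03  1.626e+00 -1.571e+00] qd 0.05
tool delta mm [-201.7   -0.6   -2.6]
```

```bash
python3 -m pendant '[[[-30,0,0],0],[[-60,0,0],0],[[-90,0,0],0],[[-120,0,0],0],[[-150,0,0],0],[[-150,0,0],0],[[-150,0,0],0]]'; python3 st.py
```

```text
time: 5.85
tool_pos: [0.8202, -0.0162, 0.257]
tool_rot: [3.141, 0.013, 3.033]
contact_force: [0.3, -0.3, -2.4]
opening: 0.0577
t 5.85 pos [820.2 -16.2 257. ] rpy [179.98   0.73 173.78] F [ 0.3 -0.3 -2.4] M [ 0.02 -0.03  0.03] open 57.7
toolZ [ 0.0128 -0.001  -0.9999]
q [-0.113  1.091  0.043  0.     1.995 -1.575] qd 0.09
```

```bash
python3 -m pendant '[[[-100,0,0],0],[[-200,0,0],0],[[-200,0,0],0],[[-200,0,0],0],[[-200,0,0],0]]'; python3 st.py
```

```text
time: 6.27
tool_pos: [0.8477, -0.0285, 0.2147]
tool_rot: [3.139, 0.046, 3.032]
contact_force: [0.0, 0.2, -2.9]
opening: 0.0578
t 6.27 pos [847.7 -28.5 214.7] rpy [179.84   2.63 173.75] F [ 0.   0.2 -2.9] M [-0.02  0.11  0.  ] open 57.8
toolZ [ 0.0459 -0.0022 -0.9989]
q [-0.125  1.146  0.037  0.004  1.913 -1.586] qd 0.08
```

```bash
python3 -m pendant '[[[-50,0,0],0],[[-100,0,0],0],[[-150,0,0],0],[[-200,0,0],0],[[-250,0,0],0],[[-300,0,0],0],[[-350,0,0],0],[[-400,0,0],0]]'; python3 st.py
```

```text
time: 6.93
tool_pos: [0.8751, -0.0433, 0.1644]
tool_rot: [3.137, 0.08, 3.032]
contact_force: [-0.4, 0.0, -2.6]
opening: 0.0578
t 6.93 pos [875.1 -43.3 164.4] rpy [179.73   4.57 173.74] F [-0.4  0.  -2.6] M [0.07 0.07 0.02] open 57.8
toolZ [ 0.0798 -0.0039 -0.9968]
q [-0.139  1.206  0.037  0.007  1.819 -1.599] qd 0.07
```

```bash
python3 st.py 825 -98 260 | tail -1
```

```text
tool delta mm [ 36.1 -59.4 -99.1]
```

```bash
python3 -m pendant '[[[12,-20,-33],0],[[24,-40,-66],0],[[36,-59,-99],0],[[36,-59,-99],0],[[-4,-59,-119],0],[[-44,-59,-139],0],[[-84,-59,-159],0],[[-84,-59,-159],0]]'; python3 st.py
```

```text
time: 7.6
tool_pos: [0.8385, -0.0982, 0.2803]
tool_rot: [3.138, 0.117, 3.033]
contact_force: [-0.6, -0.5, -1.9]
opening: 0.0574
t 7.6 pos [838.5 -98.2 280.3] rpy [179.77   6.71 173.76] F [-0.6 -0.5 -1.9] M [0.02 0.1  0.  ] open 57.4
toolZ [ 0.1166 -0.0086 -0.9931]
q [-0.213  1.068  0.036  0.017  1.922 -1.669] qd 0.04
```

```bash
python3 -m pendant '[[[-40,0,-15],0],[[-80,0,-30],0],[[-120,0,-45],0]]'; python3 st.py;python3 -m pendant '[[[-40,0,-15],0],[[-80,0,-30],0],[[-120,0,-45],0]]'; python3 st.py
```

```text
time: 7.85
tool_pos: [0.8469, -0.0983, 0.2898]
tool_rot: [3.138, 0.155, 3.033]
contact_force: [0.2, 0.0, -2.7]
opening: 0.0575
t 7.85 pos [846.9 -98.3 289.8] rpy [179.8    8.9  173.78] F [ 0.2  0.  -2.7] M [ 0.08  0.22 -0.02] open 57.5
toolZ [ 0.1541 -0.0133 -0.988 ]
q [-0.213  1.058  0.036  0.021  1.893 -1.667] qd 0.02
time: 8.1
tool_pos: [0.8542, -0.0985, 0.3005]
tool_rot: [3.139, 0.192, 3.033]
contact_force: [0.1, -0.2, -3.3]
opening: 0.0579
t 8.1 pos [854.2 -98.5 300.5] rpy [179.83  11.   173.79] F [ 0.1 -0.2 -3.3] M [ 0.04  0.22 -0.01] open 57.9
toolZ [ 0.1899 -0.0177 -0.9816]
q [-0.212  1.047  0.036  0.024  1.868 -1.666] qd 0.02
```

```bash
for i in 1; do python3 -m pendant '[[[-41,0,-8],0],[[-82,0,-16],0],[[-123,0,-24],0]]' >/dev/null; python3 -m pendant '[[[-41,0,-5],0],[[-82,0,-10],0],[[-123,0,-15],0]]'>/dev/null; python3 -m pendant '[[[-41,0,-3],0],[[-82,0,-6],0],[[-123,0,-9],0]]'>/dev/null; done; python3 st.py
```

```text
t 8.85 pos [ 892.9 -101.4  292.1] rpy [179.86  16.78 173.77] F [ 0.3 -0.2 -3.5] M [0.09 0.37 0.02] open 58.0
toolZ [ 0.2873 -0.0289 -0.9574]
q [-0.209  1.067  0.037  0.032  1.746 -1.662] qd 0.03
```

```bash
python3 -m pendant '[[[-41,-1,-3],0],[[-82,-2,-6],0],[[-123,-3,-9],0]]' >/dev/null; python3 -m pendant '[[[-41,-1,-3],0],[[-82,-2,-6],0],[[-123,-3,-9],0]]'>/dev/null; python3 -m pendant '[[[-41,-1,-3],0],[[-82,-2,-6],0],[[-123,-3,-9],0]]'>/dev/null;  python3 st.py
```

```text
t 9.6 pos [ 924.8 -109.6  298.5] rpy [179.91  22.62 173.75] F [-0.7  0.6 -3.4] M [ 0.06  0.48 -0.06] open 58.0
toolZ [ 0.3826 -0.0403 -0.9231]
q [-0.215  1.073  0.037  0.042  1.639 -1.665] qd 0.0
```

```bash
python3 -m pendant '[[[-41,-1,-3],0],[[-82,-2,-6],0],[[-123,-3,-9],0]]' >/dev/null;  python3 st.py; python3 - <<'E'
from h import *
s=robot.read_camera("scene")[:,:,::-1]; cv2.imwrite("pics/s2.png",s)
t=robot.read_camera("top")[:,:,::-1]; cv2.imwrite("pics/t2.png",t)
crop("s",s,290,250,140,105,5,"pics/g.png")
E
```

```text
t 9.85 pos [ 933.4 -111.9  306.6] rpy [179.93  24.68 173.74] F [-1.4  0.7 -1.5] M [ 0.02  0.46 -0.03] open 58.0
toolZ [ 0.4151 -0.0443 -0.9087]
q [-0.216  1.068  0.037  0.046  1.608 -1.666] qd 0.01
```

View pics/s2.png

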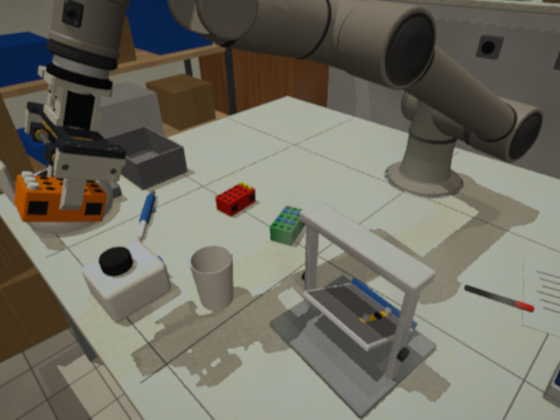

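View pics/g.png

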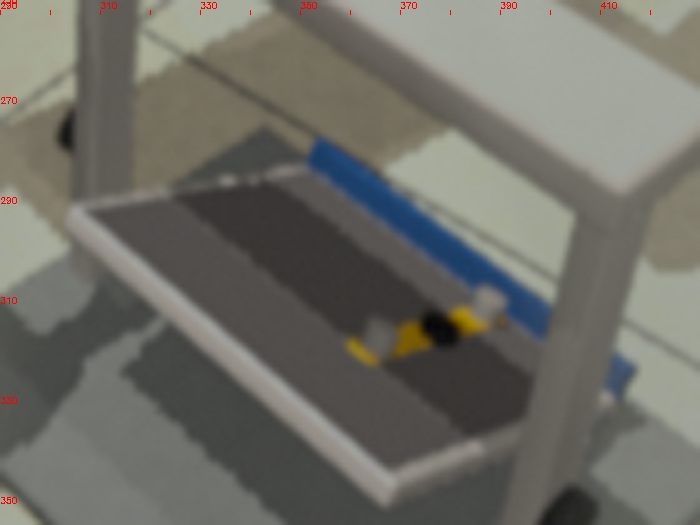

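```bash
cat > ov.py <<'E'
from fit2 import *
v=np.load("v.npy"); import sys
def ov(n,src,x0,y0,w,h_,s,out,tilts,f=None):
    im=cv2.resize(cv2.imread(src)[y0:y0+h_,x0:x0+w],None,fx=s,fy=s,interpolation=cv2.INTER_CUBIC)
    cols=[(0,0,255),(0,255,0),(255,0,0)]
    for tl,c in zip(tilts,cols):
        p=v[:5].copy(); p[3]=np.radians(tl)
        q=lambda P:tuple(int(round(a)) for a in ((pj(n,fit.L(p,P),v[ks[n]])-[x0-.0,y0-.0])*s+s/2))
        for poly in ([(150,-75,12),(150,75,12),(8,75,12),(8,-75,12)],[(0,-75,24),(0,75,24),(8,75,24),(8,-75,24)]):
            for a,b in zip(poly,poly[1:]+poly[:1]): cv2.line(im,q(a),q(b),c,1,cv2.LINE_AA)
        for x in(22,94):
            for z in (12,22): cv2.polylines(im,[np.array([q((x+6*np.cos(t),36+p[4]*1e3+6*np.sin(t),z)) for t in np.linspace(0,6.28,24)])],True,c,1,cv2.LINE_AA)
    cv2.imwrite(out,im)
if __name__=="__main__":
    ov("scene","pics/s2.png",290,250,140,105,5,"pics/o1.png",[23.5,26,28.5])
    ov("top","pics/t2.png",135,175,110,80,7,"pics/o2.png",[23.5,26,28.5])
E
python3 ov.py
```

```text
(no output)
```

View pics/o1.png

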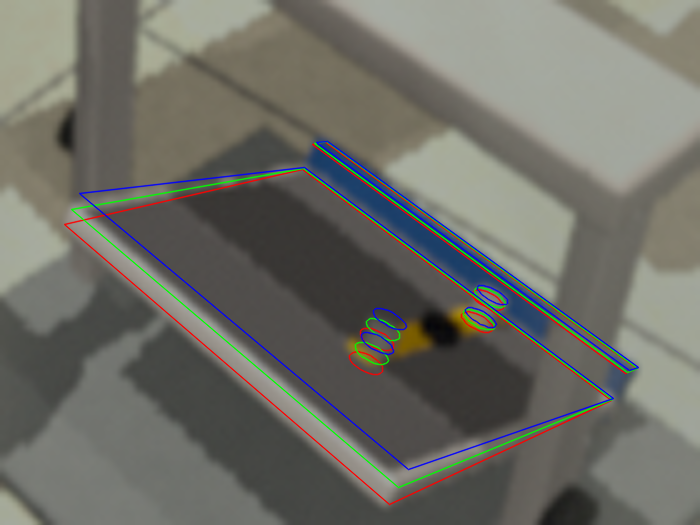

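View pics/o2.png

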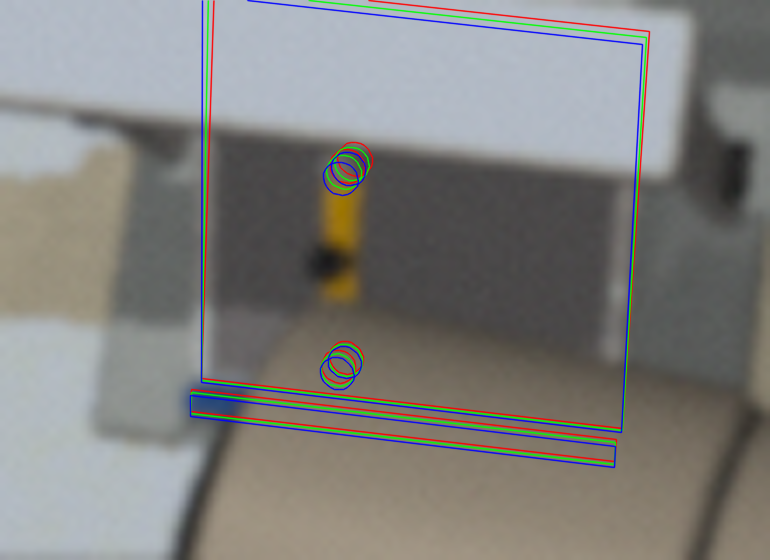

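```bash
python3 -m pendant '[[[-28,-1,-2],0],[[-28,-1,-2],0]]' >/dev/null;  python3 st.py 560 -70 330
```

```text
t 10.12 pos [ 938.1 -113.3  311.5] rpy [179.96  25.83 173.74] F [ 0.8 -0.4 -1.6] M [ 0.04  0.52 -0.04] open 57.6
toolZ [ 0.4332 -0.0467 -0.9001]
q [-0.217  1.066  0.037  0.048  1.591 -1.667] qd 0.03
tool delta mm [ 334.4    2.  -182.5]
```

```bash
cat > tgt.py <<'E'
# usage: tgt.py x y z (TCP target, slope frame mm) -> world and tool delta; also current TCP in slope frame
from fit2 import *
import sys
v=np.load("v.npy"); Rs,ts=fit.slopeT(v[:5])
o=robot.observe(); T=R.from_euler("xyz",o["tool_rot"]).as_matrix()
print("TCP in slope mm",(Rs.T@(o["tool_pos"]-ts)*1e3).round(1),"F in slope",(Rs.T@o["contact_force"]).round(1),"t",round(o["time"],2))
print("tool axes in slope\n",(Rs.T@T).round(3))
for i in range(1,len(sys.argv),3):
    P=ts+Rs@(np.array([float(a) for a in sys.argv[i:i+3]])/1e3)
    print(sys.argv[i:i+3],"world",(P*1e3).round(),"tool delta",(T.T@(P-o["tool_pos"])*1e3).round(1))
E
python3 tgt.py 10 -270 250 10 -20 210 66 -20 183 66 -20 60
```

```text
TCP in slope mm [ 504.3 -272.7   79. ] F in slope [ 0.1 -0.3 -1.9] t 10.12
tool axes in slope
 [[-1.     0.002 -0.004]
 [ 0.002  1.    -0.   ]
 [ 0.004 -0.    -1.   ]]
['10', '-270', '250'] world [422. -55. 248.] tool delta [ 495.     1.8 -169.1]
['10', '-20', '210'] world [466. 192. 212.] tool delta [ 495.3  251.8 -129.1]
['66', '-20', '183'] world [528. 185. 212.] tool delta [ 439.2  251.9 -102.3]
['66', '-20', '60'] world [582. 179. 102.] tool delta [438.7 251.9  20.7]
```

```bash
python3 -m pendant '[[[20,0,-20],0],[[60,0,-40],0],[[100,0,-60],0],[[140,0,-80],0],[[180,0,-100],0],[[220,0,-115],0],[[260,0,-130],0],[[300,0,-140],0],[[340,0,-150],0],[[380,0,-150],0]]' >/dev/null; python3 -m pendant '[[[40,0,0],0],[[65,0,0],0],[[75,0,0],0],[[75,0,0],0]]';  python3 st.py; python3 tgt.py 45 -20 215
```

```text
time: 11.28
tool_pos: [0.5236, -0.0676, 0.2656]
tool_rot: [3.141, 0.453, 3.032]
contact_force: [0.4, 0.6, -2.7]
opening: 0.0577
t 11.28 pos [523.6 -67.6 265.6] rpy [179.99  25.96 173.74] F [ 0.4  0.6 -2.7] M [ 0.07  0.45 -0.04] open 57.7
toolZ [ 0.4351 -0.0476 -0.8991]
q [-0.333  0.082  1.845  0.139  0.777 -1.873] qd 0.11
TCP in slope mm [ 109.5 -271.6  220.9] F in slope [-0.9  0.6 -2.5] t 11.28
tool axes in slope
 [[-1.     0.002 -0.002]
 [ 0.002  1.    -0.001]
 [ 0.002 -0.001 -1.   ]]
['45', '-20', '215'] world [495. 188. 232.] tool delta [ 65.  251.5   5.9]
```

```bash
python3 -m pendant '[[[40,20,0],0],[[65,60,4],0],[[65,100,6],0],[[65,140,6],0],[[65,180,6],0],[[65,220,6],0],[[65,245,6],0],[[65,251,6],0],[[65,251,6],0],[[65,251,6],0]]' ; python3 tgt.py 66 -20 60; python3 - <<'E'
from h import *
s=robot.read_camera("scene")[:,:,::-1]; cv2.imwrite("pics/s3.png",s)
crop("s",s,270,170,180,135,4,"pics/g3.png")
E
```

```text
time: 12.12
tool_pos: [0.4959, 0.1882, 0.232]
tool_rot: [3.141, 0.453, 3.033]
contact_force: [0.5, -0.2, -2.0]
opening: 0.0581
TCP in slope mm [ 45.4 -20.2 214.9] F in slope [-0.4 -0.1 -2.1] t 12.12
tool axes in slope
 [[-1.     0.001 -0.001]
 [ 0.001  1.    -0.   ]
 [ 0.001 -0.    -1.   ]]
['66', '-20', '60'] world [582. 179. 102.] tool delta [-20.8   0.3 154.8]
```

View pics/g3.png

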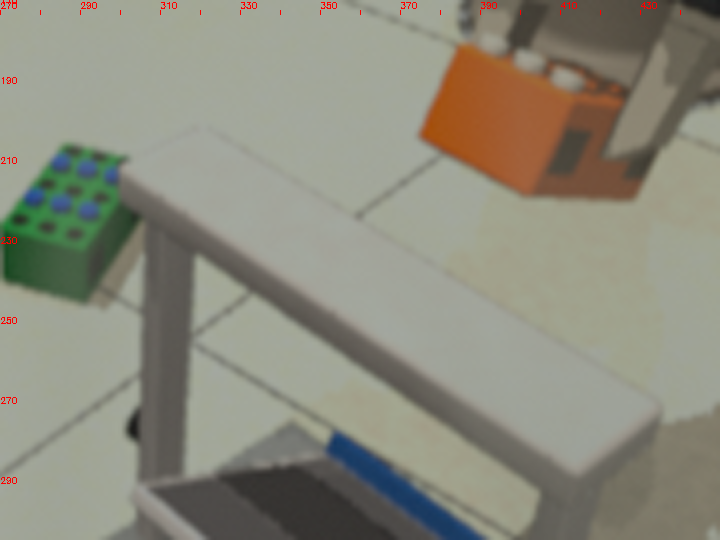

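```bash
python3 - <<'E'
from fit2 import *
v=np.load("v.npy"); o=robot.observe(); T=R.from_euler("xyz",o["tool_rot"]).as_matrix()
ob=[((50,-29,0),(375,204.2)),((50,29,0),(402,218.7)),((-50,29,0),(429,220)),((50,-29,45),(384.5,180.5)),((50,29,45),(415,192.5))]
def f(q):
    A=T@np.diag([-1,1,-1.])@R.from_euler("y",q[0]).as_matrix()
    c=o["tool_pos"]+T@np.array([q[1],0,.021+.0])  # bottom centre
    return np.concatenate([pj("scene",A@np.array(P)/1e3+c+T[:,2]*q[2],v[ks["scene"]])-uv for P,uv in ob])
print(f([0,0,0]).round(1)); s=least_squares(f,[0,0,0]); print(np.degrees(s.x[0]),s.x[1:]*1e3,s.fun.round(1))
E
```

```text
[-2.7  1.4 -1.5  2.4 -1.4  1.9 -1.4  0.6 -2.5  2.9]
0.01069898925575627 [ 3.51596583 -3.55606989] [-0.7 -0.4  0.5  0.5  0.3  0.1  0.6 -1.2 -0.5  1. ]
```

```bash
python3 -m pendant '[[[-12,0,20],0],[[-23,0,50],0],[[-23,0,85],0],[[-23,0,115],0],[[-23,0,135],0],[[-23,0,148],0],[[-23,0,155],0],[[-23,0,155],0],[[-23,0,155],0]]' ; python3 tgt.py 68 -20 33; python3 - <<'E'
from h import *
s=robot.read_camera("scene")[:,:,::-1]; cv2.imwrite("pics/s4.png",s)
crop("s",s,280,230,160,120,5,"pics/g4.png")
E
```

```text
time: 12.92
tool_pos: [0.5841, 0.1767, 0.1031]
tool_rot: [3.142, 0.454, 3.03]
contact_force: [0.2, 1.0, -1.7]
opening: 0.0576
TCP in slope mm [ 68.7 -22.2  60.1] F in slope [-0.7  1.  -1.6] t 12.92
tool axes in slope
 [[-1.     0.004 -0.001]
 [ 0.004  1.    -0.002]
 [ 0.001 -0.002 -1.   ]]
['68', '-20', '33'] world [595. 178.  79.] tool delta [ 0.7  2.2 27.1]
```

View pics/g4.png

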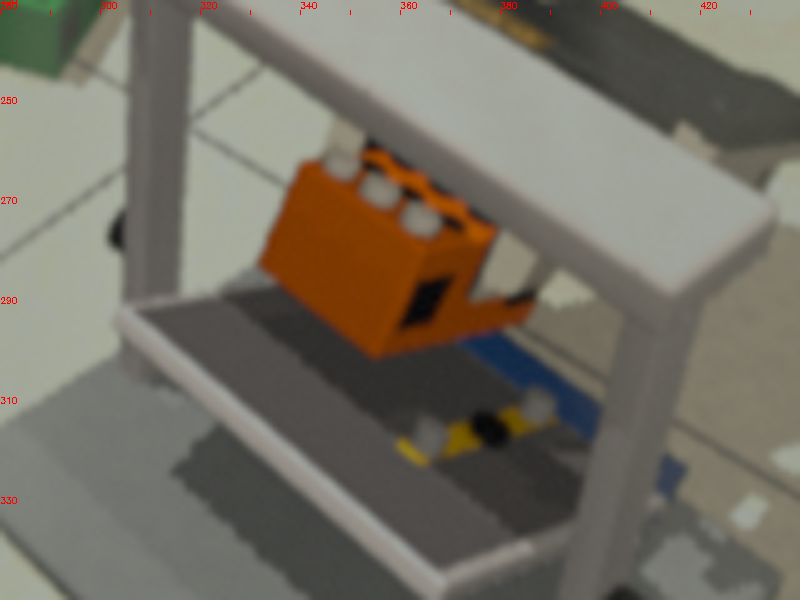

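```bash
python3 -m pendant '[[[0,0,8],0],[[0,0,14],0],[[0,0,18],0],[[0,0,18],0],[[0,0,18],0]]' >/dev/null; python3 tgt.py 68 -20 33;python3 st.py
```

```text
TCP in slope mm [ 68.7 -21.8  42.3] F in slope [-1.5 -0.1 -2.7] t 13.38
tool axes in slope
 [[-1.     0.003 -0.001]
 [ 0.003  1.    -0.001]
 [ 0.001 -0.001 -1.   ]]
['68', '-20', '33'] world [595. 178.  79.] tool delta [0.7 1.8 9.3]
t 13.38 pos [591.9 176.3  87.2] rpy [179.99  26.01 173.67] F [-0.1 -0.1 -3.1] M [ 0.05  0.51 -0.  ] open 58.0
toolZ [ 0.4359 -0.0482 -0.8987]
q [ 0.244  0.499  1.829 -0.389  0.413 -0.89 ] qd 0.01
```

```bash
python3 -m pendant '[[[0,0,2],0],[[0,0,4],0],[[0,0,4],0],[[0,0,4],0]]' >/dev/null; python3 tgt.py;python3 st.py
```

```text
TCP in slope mm [ 68.7 -21.8  38.2] F in slope [-0.4  0.1 -3.3] t 13.72
tool axes in slope
 [[-1.     0.003 -0.001]
 [ 0.003  1.    -0.001]
 [ 0.001 -0.001 -1.   ]]
t 13.72 pos [593.6 176.1  83.5] rpy [179.99  26.   173.67] F [ 1.1 -0.  -3.1] M [0.11 0.54 0.03] open 57.6
toolZ [ 0.4357 -0.0482 -0.8988]
q [ 0.243  0.507  1.828 -0.394  0.406 -0.886] qd 0.0
```

```bash
for s in 1; do python3 -m pendant '[[[0,0,1],0],[[0,0,2],0],[[0,0,2],0],[[0,0,2],0]]' >/dev/null; python3 tgt.py|head -1;python3 -m pendant '[[[0,0,1],0],[[0,0,1.5],0],[[0,0,1.5],0],[[0,0,1.5],0]]' >/dev/null; python3 tgt.py|head -1;  python3 st.py; done
```

```text
TCP in slope mm [ 68.7 -21.8  36.2] F in slope [-1.6 -0.6 -2.2] t 14.05
TCP in slope mm [ 68.6 -21.8  34.7] F in slope [-2.2  0.2 -2. ] t 14.38
t 14.38 pos [595.1 175.9  80.3] rpy [179.99  25.99 173.66] F [-1.1  0.3 -2.8] M [0.07 0.48 0.01] open 57.6
toolZ [ 0.4356 -0.0482 -0.8988]
q [ 0.242  0.514  1.827 -0.398  0.4   -0.882] qd 0.0
```

```bash
python3 -m pendant '[[[0,0,1],0],[[0,0,1.5],0],[[0,0,1.5],0]]' >/dev/null; python3 tgt.py|head -1;python3 -m pendant '[[[0,0,1],0],[[0,0,1.5],0],[[0,0,1.5],0]]' >/dev/null; python3 tgt.py|head -1;  python3 st.py
```

```text
TCP in slope mm [ 68.6 -21.9  33.1] F in slope [-1.1  1.1 -2.2] t 14.63
TCP in slope mm [ 68.6 -21.8  32.7] F in slope [-2.8 -1.4 10.3] t 14.88
t 14.88 pos [596.  175.8  78.5] rpy [-179.99   26.02  173.67] F [-7.2 -0.7  8. ] M [ 0.01  1.03 -0.04] open 57.7
toolZ [ 0.4359 -0.0485 -0.8987]
q [ 0.241  0.518  1.826 -0.402  0.397 -0.878] qd 0.0
```

```bash
python3 -m pendant '[[[0,0,-0.4],0],[[2,0,-0.4],0],[[4,0,-0.4],0],[[6,0,-0.4],0],[[6,0,-0.4],0]]' >/dev/null; python3 tgt.py|head -1;  python3 st.py|head -1;python3 -m pendant '[[[1,0,0],0],[[2,0,0],0],[[2,0,0],0]]' >/dev/null; python3 tgt.py|head -1;  python3 st.py
```

```text
TCP in slope mm [ 61.8 -21.9  32.8] F in slope [-1.7 -0.5 -1.9] t 15.3
t 15.3 pos [589.8 176.4  75.6] rpy [-179.97   25.95  173.68] F [-0.8 -0.4 -2.4] M [ 0.14  0.52 -0.07] open 57.7
TCP in slope mm [ 59.7 -21.9  32.7] F in slope [-0.1  1.2 -1.2] t 15.55
t 15.55 pos [587.9 176.6  74.6] rpy [-179.97   25.94  173.69] F [ 0.5  1.1 -1.2] M [0.18 0.53 0.06] open 57.8
toolZ [ 0.4348 -0.0487 -0.8992]
q [ 0.247  0.515  1.848 -0.424  0.383 -0.851] qd 0.01
```

```bash
python3 -m pendant '[[[1,0,0],0],[[1.5,0,0],0],[[1.5,0,0],0]]' >/dev/null; python3 tgt.py|head -1;python3 -m pendant '[[[1,0,0],0],[[1.5,0,0],0],[[1.5,0,0],0]]' >/dev/null; python3 tgt.py|head -1;  python3 st.py|head -1
```

```text
TCP in slope mm [ 58.2 -21.9  32.8] F in slope [-1.7  0.  -1.6] t 15.8
TCP in slope mm [ 58.  -21.8  33. ] F in slope [ 4.5 -2.1 -2.5] t 16.05
t 16.05 pos [586.4 176.9  74.2] rpy [179.99  26.09 173.68] F [ 4.9 -2.6 -0.2] M [-0.46 -0.46 -0.13] open 57.4
```

```bash
python3 -m pendant '[[[-0.5,0,0],0],[[-0.5,2,0],0],[[-0.5,4,0],0],[[-0.5,6,0],0],[[-0.5,7,0],0],[[-0.5,7,0],0]]' >/dev/null; python3 tgt.py|head -1;python3 -m pendant '[[[0,1,0],0],[[0,1.5,0],0],[[0,1.5,0],0]]' >/dev/null; python3 tgt.py|head -1;  python3 st.py|head -1; python3 - <<'E'
from h import *
s=robot.read_camera("scene")[:,:,::-1]; cv2.imwrite("pics/s5.png",s)
crop("s",s,280,230,160,120,5,"pics/g5.png")
E
```

```text
TCP in slope mm [ 58.1 -14.4  32.9] F in slope [-0.9  1.7 -2.7] t 16.55
TCP in slope mm [ 58.1 -12.7  32.9] F in slope [-0.1  0.3 -1.5] t 16.8
t 16.8 pos [587.5 185.9  74.1] rpy [179.98  26.06 173.71] F [ 0.6  0.2 -1.4] M [ 0.08  0.28 -0.01] open 57.3
```

View pics/g5.png

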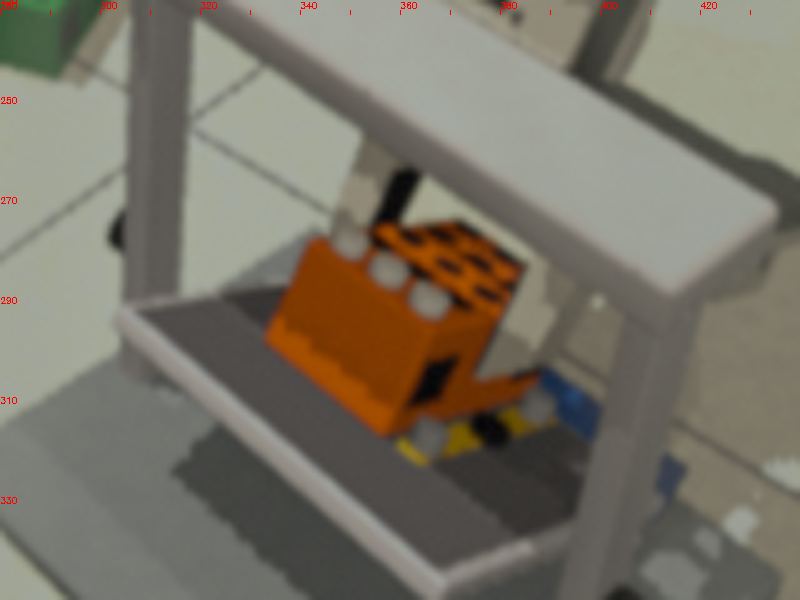

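```bash
for k in 1; do python3 -m pendant '[[[0,1,0],0],[[0,1.5,0],0],[[0,1.5,0],0]]' >/dev/null; python3 tgt.py|head -1;python3 -m pendant '[[[0,1,0],0],[[0,1.5,0],0],[[0,1.5,0],0]]' >/dev/null; python3 tgt.py|head -1; done;  python3 st.py|head -1
```

```text
TCP in slope mm [ 58.1 -11.1  32.9] F in slope [ 0.  -0.3 -2.2] t 17.1
TCP in slope mm [ 58.1 -10.4  32.9] F in slope [ 1.4 -4.8 -1.3] t 17.35
t 17.35 pos [587.7 188.2  74.1] rpy [-179.95   26.03  173.69] F [ 1.2 -5.  -0.5] M [-0.74  0.18 -0.33] open 58.0
```

```bash
python3 -m pendant '[[[0.6,0.5,0.6],0],[[0.9,0.5,1],0],[[0.9,0.5,1],0],[[0.9,0.5,1],0]]' - 30 >/dev/null; python3 tgt.py;  python3 st.py
```

```text
TCP in slope mm [ 58.2 -10.4  32.7] F in slope [ 2.5 -6.5  6.4] t 17.68
tool axes in slope
 [[-1.     0.003  0.001]
 [ 0.003  1.    -0.003]
 [-0.001 -0.003 -1.   ]]
t 17.68 pos [587.9 188.2  74. ] rpy [-179.93   26.11  173.67] F [-1.2 -6.4  6.8] M [-0.81  0.25 -0.36] open 57.9
toolZ [ 0.4373 -0.0498 -0.8979]
q [ 0.271  0.522  1.837 -0.448  0.391 -0.807] qd 0.0
```

```bash
python3 -m pendant '[[[0.6,0.5,0.4],0],[[1.2,0.9,0.5],0],[[1.2,0.9,0.5],0]]' - 30 >/dev/null; python3 tgt.py|head -1;  python3 st.py|head -1;  python3 -m pendant '[[[0.4,0.4,0.3],0],[[0.4,0.4,0.3],0],[[0.4,0.4,0.3],0],[[0.4,0.4,0.3],0]]' 0 6 >/dev/null; python3 tgt.py|head -1;  python3 st.py|head -1
```

```text
TCP in slope mm [ 58.2 -10.3  32.8] F in slope [ 3.9 -8.   5.8] t 17.93
t 17.93 pos [587.8 188.3  74.1] rpy [-179.87   26.2   173.67] F [ 0.1 -8.1  6.9] M [-1.28  0.03 -0.54] open 57.4
TCP in slope mm [ 58.2 -10.4  32.8] F in slope [ 2.2 -6.7  3.6] t 18.27
t 18.27 pos [587.8 188.2  74. ] rpy [-179.83   26.23  173.66] F [-0.3 -6.8  4.2] M [-0.9   0.02 -0.39] open 57.9
```

```bash
python3 - <<'E'
from h import *
s=robot.read_camera("scene")[:,:,::-1]; cv2.imwrite("pics/s6.png",s)
crop("s",s,310,250,110,80,7,"pics/g6.png")
t=robot.read_camera("top")[:,:,::-1]; crop("t",t,135,175,110,80,7,"pics/g6t.png")
E
```

```text
(no output)
```

View pics/g6.png

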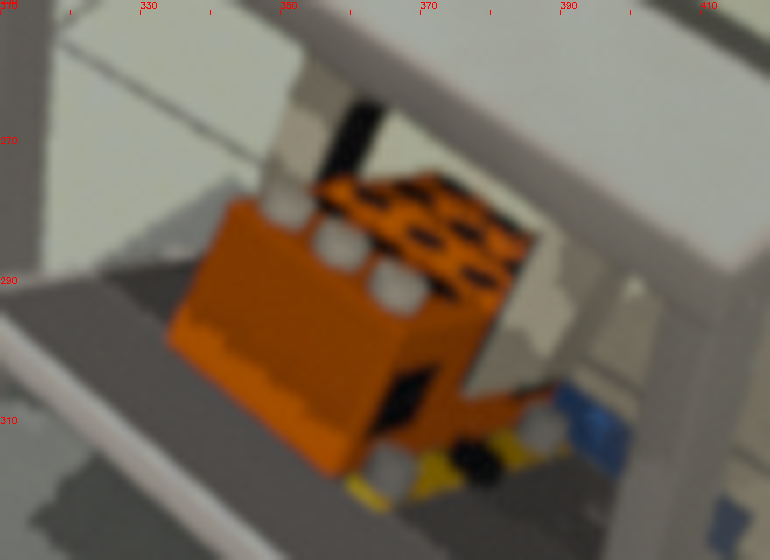

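View pics/g6t.png

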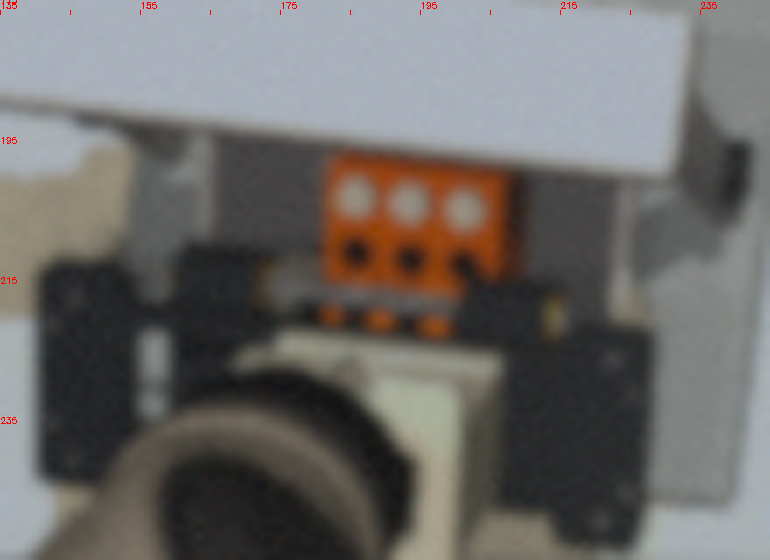

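```bash
python3 -m pendant '[[[0,0,0],0],[[0,0,0],0],[[0,0,0],0],[[0,0,0],0],[[0,0,0],0]]' 0.8 6 >/dev/null; python3 tgt.py|head -1;  python3 st.py;  python3 - <<'E'
from h import *
s=robot.read_camera("scene")[:,:,::-1]; cv2.imwrite("pics/s7.png",s)
crop("s",s,310,250,110,80,7,"pics/g7.png")
E
```

```text
TCP in slope mm [ 58.  -10.1  32.7] F in slope [-0.6 -0.1 -0.6] t 18.78
t 18.78 pos [587.8 188.5  73.9] rpy [-179.84   26.23  173.67] F [-0.3 -0.  -0.8] M [0.06 0.27 0.07] open 73.1
toolZ [ 0.4389 -0.0514 -0.8971]
q [ 0.273  0.522  1.838 -0.457  0.39  -0.796] qd 0.0
```

View pics/g7.png

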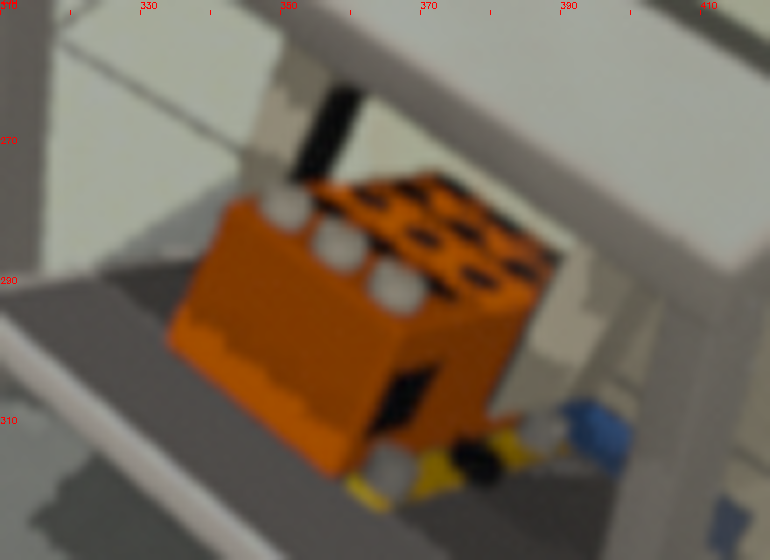

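```bash
python3 -m pendant '[[[0,0,-6],0],[[0,0,-16],0],[[0,0,-35],0],[[0,0,-60],0],[[0,0,-90],0],[[0,0,-120],0],[[0,0,-150],0],[[0,0,-160],0],[[0,0,-160],0]]' >/dev/null; python3 -m pendant '[[[30,0,-20],0],[[60,0,-40],0],[[75,0,-50],0],[[75,0,-50],0],[[75,0,-50],0]]'; python3 tgt.py|head -1;  python3 st.py;  python3 - <<'E'
from h import *
s=robot.read_camera("scene")[:,:,::-1]; cv2.imwrite("pics/s8.png",s)
crop("s",s,290,250,140,105,5,"pics/g8.png")
t=robot.read_camera("top")[:,:,::-1]; cv2.imwrite("pics/t8.png",t); crop("t",t,135,175,110,80,7,"pics/g8t.png")
E
```

```text
time: 20.0
tool_pos: [0.4284, 0.2077, 0.2318]
tool_rot: [3.141, 0.463, 3.032]
contact_force: [1.0, 0.4, 0.8]
opening: 0.0733
TCP in slope mm [-16.8  -8.1 245. ] F in slope [1.2 0.5 0.4] t 20.0
t 20.0 pos [428.4 207.7 231.8] rpy [179.99  26.52 173.74] F [1.  0.4 0.8] M [0.03 0.22 0.05] open 73.3
toolZ [ 0.4438 -0.0485 -0.8948]
q [ 0.449  0.073  1.962 -0.358  0.739 -0.792] qd 0.03
```

View pics/g8.png

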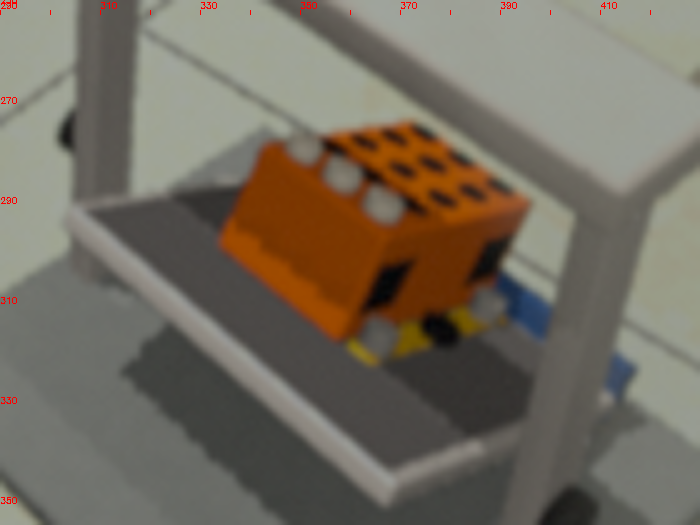

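View pics/g8t.png

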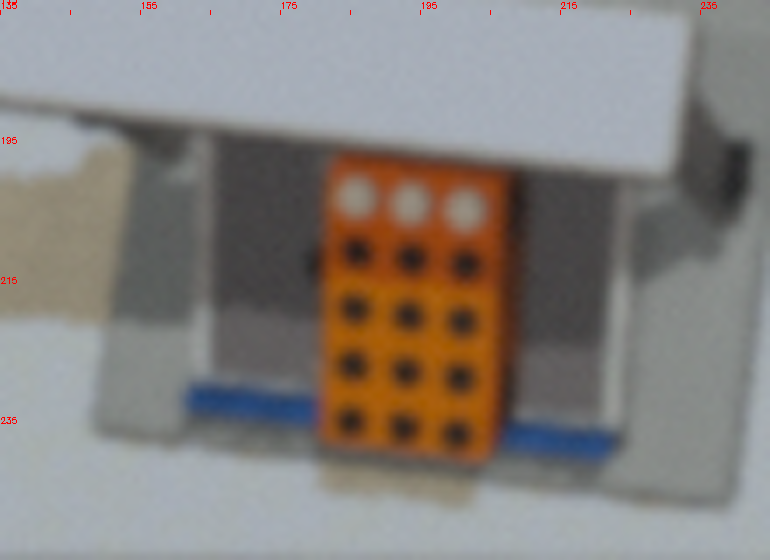

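```bash
python3 - <<'E'
from h import *
a=cv2.imread("pics/s7.png").astype(np.float32);b=cv2.imread("pics/s8.png").astype(np.float32);c=cv2.imread("pics/s2.png").astype(np.float32)
g=lambda i,x0,y0,x1,y1:cv2.cvtColor(i,cv2.COLOR_BGR2GRAY)[y0:y1,x0:x1].copy()
print("rack shift s7->s8",cv2.phaseCorrelate(g(a,330,280,375,325),g(b,330,280,375,325)))
def tm(i,j,x0,y0,x1,y1):
    t=j[y0:y1,x0:x1]; r=cv2.matchTemplate(cv2.resize(i[y0-4:y1+4,x0-4:x1+4],None,fx=8,fy=8,interpolation=3),cv2.resize(t,None,fx=8,fy=8,interpolation=3),cv2.TM_CCOEFF_NORMED)
    k=np.unravel_index(r.argmax(),r.shape); return (4-k[1]/8,4-k[0]/8,r.max())
print("rack",tm(a,b,333,285,372,318)); print("slope edge s2->s8",tm(c,b,300,300,372,352),"corner L",tm(c,b,298,285,325,312),"knob/pins",tm(c,b,366,308,395,322))
crop("s",cv2.imread("pics/s7.png"),330,270,70,55,8,"pics/z7.png");crop("s",cv2.imread("pics/s8.png"),330,270,70,55,8,"pics/z8.png")
E
```

```text
rack shift s7->s8 ((0.5048841716928969, 0.45336907070445065), 0.9740255497120045)
rack (np.float64(0.0), np.float64(0.0), np.float32(0.99876374))
slope edge s2->s8 (np.float64(0.0), np.float64(0.0), np.float32(0.7847189)) corner L (np.float64(0.0), np.float64(0.0), np.float32(0.80022323)) knob/pins (np.float64(0.0), np.float64(0.0), np.float32(0.7644968))
```

View pics/z8.png

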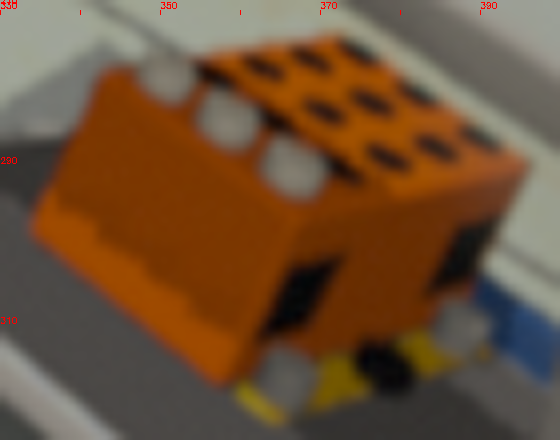

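```bash
python3 - <<'E'
from h import *
a=cv2.imread("pics/top0.png").astype(np.float32);b=cv2.imread("pics/t8.png").astype(np.float32)
for n,(x0,y0,x1,y1) in dict(beaker=(282,130,320,172),green=(300,237,340,290),red=(380,233,414,282)).items(): print(n,np.abs(a-b)[y0:y1,x0:x1].mean().round(2))
robot.hand_in(); print(robot.observe()["time"])
E
```

```text
beaker 6.37
green 6.36
red 5.57
the job is handed in; nothing more can be done
the job is handed in; nothing more can be done
```

I placed the orange rack on the slope, cap row uphill, against the blue ledge and both fence pins, released it and handed the job in at about 20 s. One joint reading may count as out of range (first item below).

**How it was done:**
- **Grasp:** I gripped the rack across its 58 mm and lifted it.
- **Tilt:** The moves cannot tilt the hand. I got a 26° tilt by repeatedly asking for poses just out of reach with the rack held high.
- **Landing and fit:** I came in square to the slope. I felt the rack land on the surface, touch the ledge (5 to 6 N) and touch the pins (5 to 8 N). I then pressed it lightly, eased the grip and let go.

**Last checks:**
- **Rack after release:** The camera showed no shift of the rack between letting go and backing away. It lies flat, with the pins along its side.
- **Slope and fence:** The slope edge, pins and knob matched their earlier picture to within about 1/8 pixel. The match scores were only 0.76 to 0.80, because the rack and shadows had changed in the crop.
- **Force at the end:** Near zero, with the robot touching nothing.

**Not certain:**
- **Joint 3 range:** While tilting, joint 3 read 0.036 to 0.037 rad. The listed lower limit is 0.04, so this may count as passing the range unless that figure is rounded or has some tolerance.
- **Snugness:** I know this only from contact forces and positions. A gap of a few tenths of a millimetre at the ledge can't be ruled out.
- **Green and red racks and beaker:** The before/after comparison gave similar small differences for all three, about 6 grey levels. I did not separate these from noise and shadow, but the arm never came near enough to touch them.

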